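# Load three reagent bottles in single file into an analyser's feed lane

## Robot

A 6-joint arm with a two-finger parallel gripper is mounted at the origin on the work surface. World frame = base frame: x ahead of the robot, y to its left, z up, the work surface at z = 0. Lengths are in m, angles in rad, forces in N, time in s.
With the tool pointing down it reaches from about 0.425 to 0.95 m from the base axis. Payload 3.5 kg.
Tool frame: the origin (TCP) lies at the very end of the fingers, on their centre line; the grasp point (between the pads) lies 19 mm behind it; z points along the fingers, y is the line along which they close (so a half turn about z gives the same grasp; the last joint's range is limited). The gripper opens to 85 mm and grips with 20 to 120 N. Pads are 22 mm wide; open, the fingers measure 114 mm over their backs; the gripper's body (76 mm by 85 mm) begins 54 mm behind the grasp point. The pads swing forward as they close: fully open they stand 13 mm farther back than shut.
Start: joints at [-1.475, 0.286, 1.577, -0, 1.279, -0.15], TCP at [0.164, -0.655, 0.231] pointing down, gripper open.
Joint ranges: [-2.77, 2.77], [-0.9, 2.22], [0.21, 2.48], [-1.53, 4.67], [0.24, 2.81], [-2.84, 2.84]. Speed limits (rad/s): [2.79, 2.79, 3.14, 3.14, 3.14, 3.14].

## Interface

Orientations are given as a unit quaternion [x, y, z, w].
In Python, from plant import ctrl gives the robot as it stands.
- The arm moves only by the tool carry_out, never from a script. Its argument "deltas" is one flat list of numbers, 6 for each row, row after row: the shift along the tool's x, y, z in m, then the turn, a rotation vector about the tool's x, y, z in rad. A call has 1 to 5 rows; each row is the pose to reach, as a shift and turn from the pose commanded when the call began, along the tool's axes at that moment; what a row does not reach only later rows make up. A row lasts 1/8 s, in which the tool goes at most 62.5 mm and 10.7 degrees, less where a joint would pass 70% of its speed; a pose out of reach is approached as far as the arm can. A call with a gripper value outside its range is refused whole. "grip" is the opening in per cent of the stroke, from 0 (shut) to 100 (fully open), set as the call begins (left out, the last holds). The fingers move at their own pace and stop on an object; "grip_force" is the grip in N (left out, the last holds). Time passes only in rows, so rows that repeat a pose let the fingers close. It gives the time, the measured TCP pose, the force, the opening and the grip force at its end, in the units of the state.
- ctrl.get_state(): the state, without advancing time (a new reading comes with each control period).
- ctrl.read_camera(name): name is "scene" or "side" or "wrist"; returns (picture, depth): 480x640x3 uint8, red, green, blue; 480x640 float32, m along the optical axis (not along the pixel's ray), 0 where there is no reading.
- ctrl.camera_model(name): a dict with "intrinsics" (3x3 intrinsics, pixels), "extrinsics" (4x4, takes a point from world to camera coordinates); the wrist camera has in their place "hand_eye" (4x4, takes a point from camera to tool coordinates, whose origin is the TCP and whose axes are the flange's). Camera axes: x right, y down, z forward; pixel columns grow to the right and rows downward; lengths in m; the calibration is good to about 2 mm. A picture is of the moment at which its call begins: read the wrist's pose just before it. camera_model takes no time and is no camera call.
- ctrl.sign_off(): hands the job in; it is judged then, once.
Trained networks look in the newest picture that a camera, given by its name, has taken for a name from the list of things; names that differ only in an ending like _2 or _b are one class to them, and where a whole thing is asked for, a point or a joint stands for the part that bears it (a point fixed in the world has none). Each returns a list of dicts, best first, with "score" (0 to 1); they miss things now and then, are a little off and sometimes report something else, mostly with a low value. They report only what shows in the picture. A call takes as long as a camera call. They do not tell look-alikes from the thing itself.
- ctrl.find_in(camera, query): "uv" ([column, row] in pixels, amid what is visible of it).
The state is a dict: "time": time; "qpos": joint angles; "dq": joint speeds; "joint_efforts": joint torques, N m; "eef_pos": TCP position; "tcp_rot": TCP orientation; "contact_force": force on the tool from outside, world axes, zero at the start; "wrist_torque": the same for the moment, N m; "opening": opening from 0.0 (shut) to 1.0 (fully open); "finger_force": force on a finger pad.
Only numpy, scipy, OpenCV 4.12 (cv2) and the standard library are available. Lean on these libraries where they do the work, as an engineer would, in place of code of your own. Each camera call takes 0.05 s, during which the arm holds its last target. There are 200 camera calls.

## Task

Load the three reagent bottles into the analyser's feed lane one at a time, in single file: green cap first so that it is deepest, then yellow, then red, each slid in between the guide rails and under the clear cover, pushing the sprung follower back, until the orange catch has snapped shut behind it, and at the end all three are held in the lane by the catch. Keep the bottles upright, push gently so that the row never rams the follower against its stop, and leave the tube rack, the slide box and the amber bottle where they stand.

Things in the scene. Friction and masses are not known exactly. Their poses are not given: they have to be found in the camera images.
- analyser: White bench-top analyser, fixed, with a straight bottle lane at its side. Origin on the bench, mid-lane, at the lane's mouth; y runs into the lane (the way to push), x across, z up. The lane has no floor: bottles slide on the bench (friction about 0.35). Housing from y = 335 mm, 310 mm high. Full lane: bottle centres at y = 119 (red), 183 (yellow), 247 mm (green); up to 6 mm deeper is fine.
- lane_mouth (a point): Middle of the lane's mouth on the bench, same frame as the analyser. Two steel guide rods a side (8 mm thick, smooth, at heights 12 and 46 mm) leave 69 mm clear width from y = 0 to 335 mm and flare out from y = 0 back to y = -35 mm (124 mm between rod centres there). Rod brackets and feet reach x = +-77 mm, up to 54 mm high.
- cover_edge (a point): Middle of the lower front edge of the clear flat cover over the lane: at y = 70 mm in the analyser's frame, 104 mm above the bench. The cover is 4 mm thick, 120 mm wide and runs from here to y = 340 mm; a bottle passes under it with 9 mm to spare. An upright tool cannot follow a bottle under it to the catch: lean the tool back out of the lane, 35 to 45 degrees.
- catch (a joint): Angle of the orange spring catch in rad: 0 = shut (rest), 0.95 = swung fully aside towards +x; a passing bottle swings it to about 0.7. It gives way with a few N to a bottle going in, locks against one coming back, and snaps shut once the bottle's centre has passed y = 119 mm of the analyser.
- catch_tip (a point): The catch's round tip (4 mm radius) on the lane's +x side, 20 to 36 mm above the bench; shut, it is at x = 21.5, y = 90 mm in the analyser's frame, so the lane beside it is clear from x = -34.5 to 17.5 mm. Its upright pivot is at x = 40, y = 71.5 mm.
- follower: Grey sprung follower plate across the lane, 56 mm wide, 5 to 75 mm above the bench. Origin mid-face (the face towards the mouth), at bench height. In the analyser's frame the face rests at y = 99 mm and slides to its end stop at 285; its spring pushes back with 2 N at rest to 4 N at the stop. A full row held by the catch has it at 279, so the last bottle can go at most 6 mm past the catch.
- bottle_green: A white plastic reagent bottle standing upright: body 64 mm diameter and 66 mm tall, then a sloping shoulder, and a green screw cap 38 mm in diameter from 72 mm to 95 mm above the bench, with a green band round the body; about 0.24 kg. Origin at the centre of its underside, z up.
- bottle_yellow: A white plastic reagent bottle standing upright: body 64 mm diameter and 66 mm tall, then a sloping shoulder, and a yellow screw cap 38 mm in diameter from 72 mm to 95 mm above the bench, with a yellow band round the body; about 0.24 kg. Origin at the centre of its underside, z up.
- bottle_red: A white plastic reagent bottle standing upright: body 64 mm diameter and 66 mm tall, then a sloping shoulder, and a red screw cap 38 mm in diameter from 72 mm to 95 mm above the bench, with a red band round the body; about 0.24 kg. Origin at the centre of its underside, z up.
- tube_rack: Bystander: a turquoise rack of capped sample tubes, 70 x 130 mm, 86 mm tall. Origin at the centre of its underside, long side along y.
- slide_box: Bystander: a flat blue and white microscope slide box, 75 x 95 mm, 30 mm tall. Origin at the centre of its underside.
- amber_bottle: Bystander: a brown glass bottle with a black cap, 72 mm diameter, 134 mm tall. Origin at the centre of its underside.
Things that resemble listed ones, but are neither listed nor needed, are in the scene too. What is shaped like the bottle_red but pink is not meant. What is shaped like the bottle_green but blue is not meant.

How it is judged:
On the way, in this order (a step that is already met when the one before it is completed fails the run):
1. the green bottle is in the lane and the catch has shut behind it (y of bottle_green in the frame of analyser above 0.112 m and x of bottle_green in the frame of analyser between -0.008 and 0.008 m and value of joint catch below 0.15 rad), for 0.1 s.
2. the yellow bottle is in the lane and the catch has shut behind it (y of bottle_yellow in the frame of analyser above 0.112 m and x of bottle_yellow in the frame of analyser between -0.008 and 0.008 m and value of joint catch below 0.15 rad), for 0.1 s.
3. the red bottle is in the lane and the catch has shut behind it (y of bottle_red in the frame of analyser above 0.112 m and x of bottle_red in the frame of analyser between -0.008 and 0.008 m and value of joint catch below 0.15 rad), for 0.1 s.
At the end, for the whole second after the job is handed in: All three bottles stand upright on the bench (within 0.08 rad) and at rest between the guide rails, in single file: red next to the catch, yellow behind it, green deepest, each from 8 mm short of to 10 mm beyond its full-row place, and the catch is shut (below 0.15 rad) behind the red one (y of bottle_red in the frame of analyser between 0.1108 and 0.1288 m and x of bottle_red in the frame of analyser between -0.008 and 0.008 m and z of each of bottle_red, bottle_yellow, bottle_green in the frame of analyser below 0.005 m and angle between each of bottle_red, bottle_yellow, bottle_green's own z axis and vertical below 0.08 rad and linear speed of each of bottle_red, bottle_yellow, bottle_green below 0.02 m/s and y of bottle_yellow in the frame of analyser between 0.1748 and 0.1928 m and x of bottle_yellow in the frame of analyser between -0.008 and 0.008 m and y of bottle_green in the frame of analyser between 0.2388 and 0.2568 m and x of bottle_green in the frame of analyser between -0.008 and 0.008 m and value of joint catch below 0.15 rad); the robot touches nothing.
It fails at once if a bottle is tipped over (leans more than 0.6 rad) (angle between any of bottle_red, bottle_yellow, bottle_green's own z axis and vertical above 0.6 rad).
It fails at once if the follower is rammed (pressed with over 40 N) (contact force between follower and anything else above 40 N).
It fails at once if the tube rack, the slide box or the amber bottle is moved more than 30 mm or leans over (distance of any of tube_rack, slide_box, amber_bottle from where it was at the start of the episode above 0.03 m or angle between any of tube_rack, slide_box, amber_bottle's own z axis and vertical above 0.3 rad).
It also fails if it takes over 72 s, if anything falls off the work surface, if the arm or the gripper's body presses on something with over 40 N, if the wrist force passes 120 N, or if a joint passes its speed limit or range.

## Working session

There is one attempt and no reset: what is moved stays moved. The work goes in short steps, Python scripts to look and compute and a tool call to move; the robot and the scene stay as the last step left them, time stands still between calls to the robot, and variables do not carry over. Pictures are saved under pics/ and viewed, at most 10 in all, crops included, and the job is handed in when it is done.

Besides the shell and the picture viewer there is one more tool, called after "Call:" as name(argument=value, ...) on one line, values as JSON. carry_out: Moves the arm, as the interface text tells. Its arguments: {"type":"object","properties":{"deltas":{"type":"array"},"grip":{"type":"number"},"grip_force":{"type":"number"}},"required":["deltas"]}

```bash
mkdir -p pics; ls; cat > h.py <<'E'
import numpy as np, cv2
from plant import ctrl
from scipy.spatial.transform import Rotation as R
def look(n,save=None):
    p,d=ctrl.read_camera(n)
    if save: cv2.imwrite('pics/'+save,p[:,:,::-1])
    return p,d
def world(n,d):
    m=ctrl.camera_model(n);K=np.array(m['intrinsics'])
    v,u=np.mgrid[0:480,0:640]
    P=np.stack([(u-K[0,2])/K[0,0]*d,(v-K[1,2])/K[1,1]*d,d],-1)
    if 'extrinsics' in m: T=np.linalg.inv(np.array(m['extrinsics']))
    else:
        s=ctrl.get_state();T=np.eye(4);T[:3,:3]=R.from_quat(s['tcp_rot']).as_matrix();T[:3,3]=s['eef_pos'];T=T@np.array(m['hand_eye'])
    return P@T[:3,:3].T+T[:3,3]
E
python3 - <<'E'
from h import *
np.set_printoptions(precision=3,suppress=True)
s=ctrl.get_state();print(s)
ims=[]
for c in ['scene','side']:
    p,d=look(c,c+'1.png');W=world(c,d);np.save(c+'1.npy',W)
    for q in ['bottle_green','bottle_red','bottle_yellow','tube_rack','slide_box','amber_bottle','lane_mouth','cover_edge','catch_tip','follower']:
        for r in ctrl.find_in(c,q)[:5]:
            u,v=[int(round(x)) for x in r['uv']]
            print(c,q,(u,v),round(r['score'],2),W[v,u],p[v,u])
    m=ctrl.camera_model(c);T=np.linalg.inv(m['extrinsics']);print(T[:3,3],T[:3,2])
E
```

```text
pics
{'time': 0.0, 'qpos': array([-1.475,  0.287,  1.578, -0.   ,  1.279, -0.15 ]), 'dq': array([ 0.001, -0.   ,  0.002, -0.001, -0.001, -0.001]), 'joint_efforts': array([  0.001, -40.598, -29.263,  -0.   ,   0.006,  -0.   ]), 'eef_pos': array([ 0.164, -0.654,  0.23 ]), 'tcp_rot': array([ 0.992,  0.123,  0.   , -0.001]), 'contact_force': array([ 0.114,  0.239, -0.286]), 'wrist_torque': array([-0.024, -0.032,  0.072]), 'finger_force': 0.0, 'opening': 0.998986419842277}
scene bottle_green (277, 289) 0.95 [ 0.645 -0.167  0.066] [240 244 239]
scene bottle_green (250, 328) 0.84 [ 0.751 -0.187  0.075] [ 28  65 145]
scene bottle_green (208, 288) 0.66 [ 0.648 -0.315  0.029] [231 232 222]
scene bottle_green (446, 331) 0.57 [0.655 0.166 0.054] [ 35 175 186]
scene bottle_red (302, 178) 0.94 [ 0.317 -0.205  0.067] [247 159 200]
scene bottle_yellow (219, 227) 0.92 [ 0.513 -0.337  0.067] [229 234 227]
scene tube_rack (446, 333) 0.6 [0.661 0.167 0.056] [ 33 174 185]
scene tube_rack (552, 262) 0.59 [0.611 0.309 0.242] [ 96 101 106]
scene slide_box (208, 288) 0.69 [ 0.648 -0.315  0.029] [231 232 222]
[... 475 characters left out ...]
 0.9 [ 0.719 -0.176  0.064] [ 21  47 103]
side bottle_green (286, 214) 0.64 [ 0.612 -0.153  0.065] [119 124 119]
side bottle_red (466, 232) 0.7 [ 0.296 -0.188  0.072] [121  70  90]
side bottle_red (405, 228) 0.55 [ 0.4   -0.175  0.067] [119 123 120]
side bottle_yellow (376, 162) 0.59 [ 0.485 -0.327  0.066] [114 119 116]
side tube_rack (213, 357) 0.97 [0.62  0.158 0.085] [193  46  47]
side slide_box (299, 172) 0.94 [ 0.633 -0.294  0.033] [165 160 142]
side amber_bottle (233, 256) 0.97 [ 0.659 -0.022  0.087] [106  65  41]
side lane_mouth (262, 420) 0.75 [0.491 0.276 0.215] [208 208 203]
side cover_edge (266, 420) 0.59 [0.487 0.274 0.214] [209 209 203]
[0.347 0.509 0.846] [ 0.178 -0.61  -0.772]
```

View pics/scene1.png

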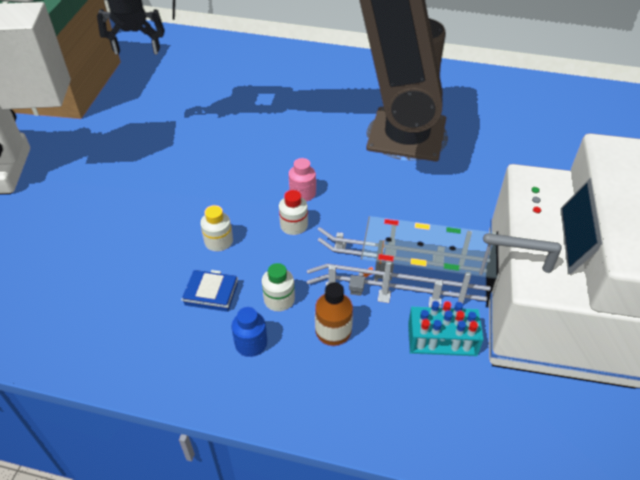

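View pics/side1.png

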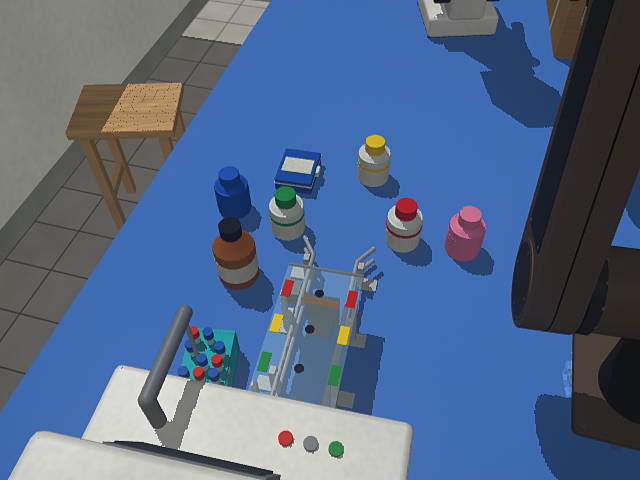

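The scene view shows four candidate bottles. Green cap (277,272) vs the all-blue one (250,330): green fits. Red cap on white body (293,198) vs the all-pink one (302,180): red fits. Yellow cap is at (214,214). The lane mouth is near (330,255) and runs right, along about +y world. Next I'll enlarge a crop to confirm and measure caps and rods.

```bash
python3 - <<'E'
from h import *
np.set_printoptions(precision=4,suppress=True)
S=cv2.imread('pics/scene1.png');D=cv2.imread('pics/side1.png')
cv2.imwrite('pics/crop1.png',np.hstack([cv2.resize(S[150:360,190:500],(400,271)),cv2.resize(D[130:340,200:500],(400,271))]))
box={'g':(.62,-.16),'r':(.4,-.19),'y':(.49,-.33)}
for c,I in (('scene',S),('side',D)):
    W=np.load(c+'1.npy');H=cv2.cvtColor(I,cv2.COLOR_BGR2HSV)
    for k,(x,y) in box.items():
        m=(np.hypot(W[...,0]-x,W[...,1]-y)<.07)&(H[...,1]>120)&(H[...,2]>50)
        hh=H[...,0].astype(int)
        m&={'g':(hh>45)&(hh<90),'r':(hh<8)|(hh>172),'y':(hh>18)&(hh<35)}[k]
        m0=m&(W[...,2]>.089)&(W[...,2]<.102)
        P=W[m0];(cx,cy),rad=cv2.minEnclosingCircle(P[:,:2].astype(np.float32))
        print(c,k,m0.sum(),P.mean(0),(cx,cy),rad, 'maxz',np.percentile(W[m][:,2],95))
        b=(np.hypot(W[...,0]-cx,W[...,1]-cy)<.05)&(W[...,2]>.015)&(W[...,2]<.06)
        Q=W[b][:,:2]
        from scipy.optimize import least_squares
        r=least_squares(lambda p:np.hypot(*(Q-p).T)-.032,[cx,cy],loss='soft_l1',f_scale=.002);print('   body fit',r.x,np.abs(r.fun).mean())
# top-down map, 2mm
out=np.zeros((300,440,3),np.uint8)
for c,ch in (('scene',0),('side',1)):
    W=np.load(c+'1.npy').reshape(-1,3)
    i=((W[:,0]-.35)*1000).astype(int);j=((W[:,1]+.15)*1000).astype(int)
    ok=(i>=0)&(i<300)&(j>=0)&(j<440)
    out[i[ok],j[ok],ch]=np.clip(W[ok,2]*2000,0,255).astype(np.uint8)
    ok2=ok&(W[:,2]>.04)&(W[:,2]<.054); out[i[ok2],j[ok2],2]=255
cv2.imwrite('pics/top.png',cv2.resize(out,(792,540),interpolation=cv2.INTER_NEAREST))
E
```

```text
scene g 232 [ 0.622  -0.1735  0.0938] (0.620126485824585, -0.17236636579036713) 0.020329877734184265 maxz 0.09667962881653572
   body fit [ 0.6195 -0.1748] 0.0009375502951335768
scene r 176 [ 0.4082 -0.2015  0.0934] (0.4061412811279297, -0.20452375710010529) 0.022088808938860893 maxz 0.09628405501927371
   body fit [ 0.4053 -0.2032] 0.0012213483927309798
scene y 174 [ 0.4978 -0.3524  0.0934] (0.4970327317714691, -0.3529217541217804) 0.020353227853775024 maxz 0.09607188257331016
   body fit [ 0.4948 -0.3541] 0.0012163220221313817
side g 292 [ 0.6186 -0.1724  0.0939] (0.6189037561416626, -0.17390480637550354) 0.021181320771574974 maxz 0.09589900825529626
   body fit [ 0.6198 -0.1752] 0.0008372479717104472
side r 298 [ 0.4053 -0.2009  0.0938] (0.4059775471687317, -0.20143522322177887) 0.020246189087629318 maxz 0.0962239970518678
   body fit [ 0.4055 -0.2037] 0.0008198130463730971
side y 229 [ 0.4946 -0.3513  0.0938] (0.49446362257003784, -0.35309308767318726) 0.02114480547606945 maxz 0.09599058705715593
   body fit [ 0.4952 -0.3546] 0.0010702355715685261
```

View pics/crop1.png

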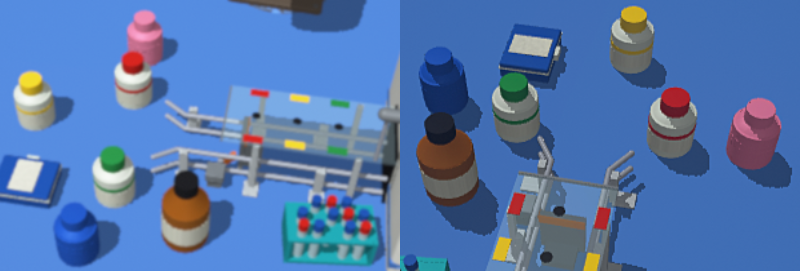

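View pics/top.png

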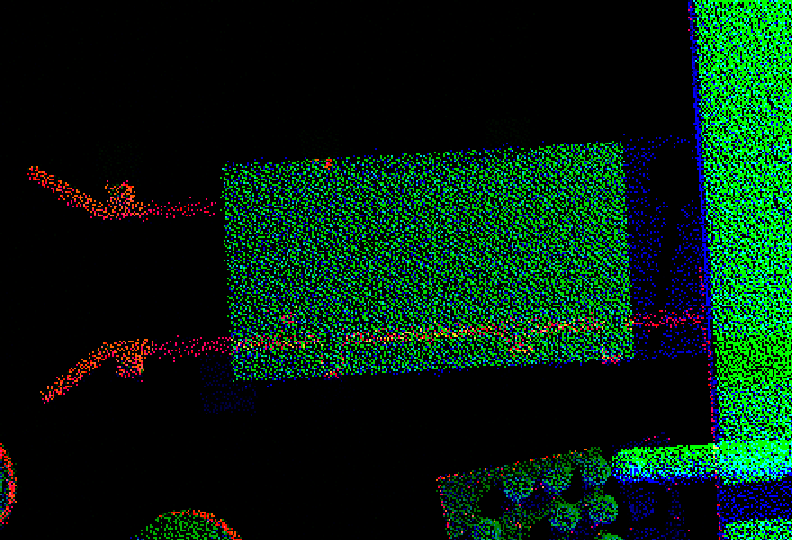

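Crops confirm the choices (green/yellow/red caps on white bodies; the blue and pink ones are decoys). The top-down map shows the rods and cover sharply. I'll fit the lane frame.

```bash
python3 - <<'E'
from h import *
from scipy.optimize import least_squares
np.set_printoptions(precision=4,suppress=True)
Ws={c:np.load(c+'1.npy').reshape(-1,3) for c in('scene','side')}
for c in ('scene','side'):
    W=Ws[c];W=W[(W[:,0]>.4)&(W[:,0]<.6)&(W[:,1]>-.15)&(W[:,1]<.25)]
    cov=W[(W[:,2]>.098)&(W[:,2]<.114)]
    z=W[:,2];rod=W[(z>.040)&(z<.053)]
    def tf(p,P): 
        d=P[:,:2]-p[:2];cs,sn=np.cos(p[2]),np.sin(p[2]);return d@np.array([[cs,-sn],[sn,cs]]) # lane x axis=(cs,sn)
    def f(p):
        q=tf(p,rod);q=q[:,:]
        ay=np.clip(-q[:,1],0,35)
        xx=38.5e-3+ay*(62-38.5)/35
        r=np.abs(q[:,0])-xx
        return r
    r=least_squares(f,[.495,-.093,-.05],loss='soft_l1',f_scale=.002)
    q=tf(r.x,rod);print(c,'rods',r.x,len(rod),np.median(np.abs(r.fun)))
    a=r.x[2]
    cq=tf(np.array([.495,-.093,a]),cov)
    # edges
    mid=(cq[:,1]>.1)&(cq[:,1]<.25)
    print('cover x',np.percentile(cq[mid,0],[1,99]),'front y',np.percentile(cq[np.abs(cq[:,0])<.05][:,1],[.5,1,2]),'z',np.median(cov[:,2]))
    rq=tf(np.array([.495,-.093,a]),rod)
    for s in(-1,1):
        k=(s*rq[:,0]>0.02)&(rq[:,1]>.01)&(rq[:,1]<.3)&(abs(abs(rq[:,0])-.0385)<.008);print('rod',s,np.median(rq[k,0]),k.sum(),np.polyfit(rq[k,1],rq[k,0],1))
        k=(s*rq[:,0]>0.045)&(rq[:,1]<0.0); print('  flare end y',rq[k,1].min() if k.any() else None,np.abs(rq[k,0]).max() if k.any() else None)
E
```

```text
scene rods [ 0.5074 -0.0932  0.0533] 1035 0.0022791316789615573
cover x [-0.0491  0.0702] front y [0.0704 0.0718 0.0742] z 0.10716802995808378
rod -1 -0.03324461163274704 18 [ 0.1196 -0.0376]
  flare end y -0.03874946327511229 0.053504937246234036
rod 1 0.0450997478841941 62 [0.018  0.0404]
  flare end y -0.03727700921609141 0.07627554366294838
side rods [ 0.5035 -0.0917  0.1033] 417 0.0030225838001362235
cover x [-0.0412  0.0779] front y [0.0697 0.0714 0.0738] z 0.10734133969572379
rod -1 -0.03853895380462757 63 [-0.0484 -0.0353]
  flare end y -0.03516219456817157 0.0561007829658089
rod 1 0.046088272807683864 6 [0.0417 0.0453]
  flare end y -0.06736569024413303 0.0986598473676209
```

```bash
python3 - <<'E'
from h import *
np.set_printoptions(precision=4,suppress=True)
for c in ('scene','side'):
    W=np.load(c+'1.npy').reshape(-1,3);W=W[(W[:,0]>.4)&(W[:,0]<.6)&(W[:,1]>-.15)&(W[:,1]<.24)]
    cov=W[(W[:,2]>.102)&(W[:,2]<.113)]
    cov=cov[(cov[:,1]>-.04)&(cov[:,1]<.19)]
    a=0.053
    for it in range(4):
        ex=np.array([np.cos(a),np.sin(a)]);ey=np.array([-np.sin(a),np.cos(a)])
        u=cov[:,:2]@ex;v=cov[:,:2]@ey
        b=np.arange(np.percentile(v,5),np.percentile(v,92),.01)
        L=[];
        for t in b:
            k=(v>=t)&(v<t+.01)
            if k.sum()>30:L.append((t+.005,*np.percentile(u[k],[1.5,98.5])))
        L=np.array(L);p0=np.polyfit(L[:,0],L[:,1],1);p1=np.polyfit(L[:,0],L[:,2],1)
        a-= (p0[0]+p1[0])/2
    cu=(L[:,1]+L[:,2]).mean()/2
    fr=[np.percentile(v[(u>cu+t)&(u<cu+t+.01)],1) for t in np.arange(-.05,.05,.01)]
    print(c,'a',a,'width',np.median(L[:,2]-L[:,1]),'slopes',p0[0],p1[0],'front',np.array(fr))
    v0=np.median(fr)-.07;print(' origin',cu*ex+v0*ey)
    O=cu*ex+v0*ey
    rod=W[(W[:,2]>.036)&(W[:,2]<.054)];x=(rod[:,:2]-O)@ex;y=(rod[:,:2]-O)@ey
    for s in(-1,1):
        for lo,hi in((-.04,-.03),(-.02,-.01),(0.005,.03),(.03,.07),(.1,.3)):
            k=(y>lo)&(y<hi)&(s*x>.03)&(s*x<.075)
            if k.sum()>3:print('  rod',s,lo,k.sum(),np.median(x[k]))
    r=W[(W[:,2]>.005)&(W[:,2]<.08)];
E
```

```text
scene a 0.056061066541466274 width 0.11749847295538351 slopes 7.381675396064155e-05 -3.388569909866096e-05 front [-0.0486 -0.049  -0.0495 -0.0482 -0.0492 -0.0495 -0.0482 -0.0489 -0.0484
 -0.0496]
 origin [ 0.5063 -0.0908]
  rod -1 -0.04 18 -0.05906847525024796
  rod -1 -0.02 17 -0.04430611266545649
  rod -1 0.005 60 -0.039673288367567894
  rod -1 0.03 56 -0.03760591083921472
  rod 1 -0.04 21 0.061140337636051485
  rod 1 -0.02 22 0.04736609175262399
  rod 1 0.005 74 0.04515846586150654
  rod 1 0.03 119 0.04148392494861736
  rod 1 0.1 454 0.040150831911663507
side a 0.0584641116252394 width 0.11650766186301065 slopes 0.001070793314151315 -0.0010707993206781293 front [-0.0507 -0.05   -0.0505 -0.0509 -0.0499 -0.0502 -0.0502 -0.0507 -0.0503
 -0.0507]
 origin [ 0.5053 -0.091 ]
  rod -1 -0.04 22 -0.061207777081613
  rod -1 -0.02 29 -0.04874477696742908
  rod -1 0.005 101 -0.043829537642941604
  rod -1 0.1 27 -0.05804440895675474
  rod 1 -0.04 19 0.06089638590859726
  rod 1 -0.02 26 0.04793228920720395
  rod 1 0.005 96 0.04305374035208227
```

Lane frame: origin (0.5058, -0.092), yaw 0.057 rad. Rods come out at ±0.04 and the flare at ±0.061, as specified.

Bottles in lane coordinates (mm):

| Bottle | x | y |
|---|---|---|
| green | 109 | -89 |
| yellow | -26 | -261 |
| red | -107 | -106 |

Plan for each bottle: grip the cap, carry it into the flare, release, then push with shut fingers leaned back 40°.

Call:
carry_out(deltas=[0.24,-0.15,0.06,0,0,0.19,0.24,-0.15,0.06,0,0,0.19,0.24,-0.15,0.06,0,0,0.19,0.24,-0.15,0.06,0,0,0.19,0.24,-0.15,0.06,0,0,0.19], grip=65, grip_force=30)

```text
time: 1.72
eef_pos: [0.362, -0.4483, 0.1707]
tcp_rot: [1.0, 0.029, -0.0, -0.0]
contact_force: [-0.9, -0.4, 0.6]
opening: 0.646
finger_force: 0.0
```

Call:
carry_out(deltas=[0.2,-0.19,0.02,0,0,0,0.2,-0.19,0.02,0,0,0,0.2,-0.19,0.02,0,0,0,0.2,-0.19,0.02,0,0,0,0.2,-0.19,0.02,0,0,0])

```text
time: 2.35
eef_pos: [0.5514, -0.2471, 0.1512]
tcp_rot: [1.0, 0.03, 0.0, -0.0]
contact_force: [0.1, -0.8, -0.1]
opening: 0.651
finger_force: 0.0
```

Call:
carry_out(deltas=[0.0728,-0.0682,0,0,0,0,0.0728,-0.0682,0,0,0,0,0.0728,-0.0682,0.02,0,0,0,0.0728,-0.0682,0.02,0,0,0])

```text
time: 2.85
eef_pos: [0.6166, -0.1773, 0.1284]
tcp_rot: [1.0, 0.028, -0.003, -0.001]
contact_force: [0.3, 0.5, 0.3]
opening: 0.647
finger_force: 0.0
```

```bash
cat > lc.py <<'E'
from h import *
np.set_printoptions(precision=4,suppress=True)
O=np.array([.5058,-.092]);A=.057
def lane(p):
    d=np.asarray(p)[...,:2]-O;c,s=np.cos(A),np.sin(A);return np.stack([d[...,0]*c+d[...,1]*s,-d[...,0]*s+d[...,1]*c],-1)
def st():
    s=ctrl.get_state();print('t',s['time'],'tcp lane',lane(s['eef_pos']),s['eef_pos'],'F',s['contact_force'],'op',s['opening'],'ff',s['finger_force']);print('rotvec',R.from_quat(s['tcp_rot']).as_rotvec())
E
python3 - <<'E'
from lc import *
st();p,d=look('wrist','w1.png');W=world('wrist',d)
H=cv2.cvtColor(p,cv2.COLOR_RGB2HSV);m=(H[...,0]>45)&(H[...,0]<90)&(H[...,1]>110)&(W[...,2]>.089)&(W[...,2]<.102)
Q=W[m];print(m.sum(),Q.mean(0),cv2.minEnclosingCircle(Q[:,:2].astype(np.float32)))
E
```

```text
t 2.85 tcp lane [ 0.1057 -0.0914] [ 0.6166 -0.1773  0.1284] F [0.3256 0.5404 0.3253] op 0.6468744994352297 ff 0.0
rotvec [-3.1382 -0.088   0.0082]
4909 [ 0.6223 -0.1757  0.0967] ((0.6208428144454956, -0.17563895881175995), 0.01921192742884159)
```

Wrist view agrees within 1–2 mm (cap radius 19.2, height 96.7). Descend and grip.

Call:
carry_out(deltas=[0.004,-0.002,0.03,0,0,0,0.004,-0.002,0.055,0,0,0,0.004,-0.002,0.055,0,0,0])

```text
time: 3.28
eef_pos: [0.6201, -0.176, 0.0741]
tcp_rot: [1.0, 0.027, -0.002, -0.001]
contact_force: [-0.3, -0.8, 0.3]
opening: 0.651
finger_force: 0.0
```

Call:
carry_out(deltas=[0,0,0,0,0,0,0,0,0,0,0,0,0,0,0,0,0,0,0,0,0,0,0,0], grip=20, grip_force=40)

```text
time: 3.78
eef_pos: [0.6233, -0.1762, 0.0778]
tcp_rot: [1.0, 0.028, 0.001, 0.001]
contact_force: [-1.3, -0.6, 2.5]
opening: 0.435
finger_force: 40.6
```

Call:
carry_out(deltas=[0,0,-0.012,0,0,0,0,0,-0.012,0,0,0,0,0,-0.012,0,0,0])

```text
time: 4.15
eef_pos: [0.6221, -0.1753, 0.088]
tcp_rot: [1.0, 0.028, -0.0, -0.0]
contact_force: [-0.4, 0.1, -1.6]
opening: 0.431
finger_force: 40.5
```

```bash
python3 -c "
from lc import *
st()"
```

```text
t 4.15 tcp lane [ 0.1114 -0.0898] [ 0.6221 -0.1753  0.088 ] F [-0.3806  0.0658 -1.6368] op 0.4308075556605783 ff 40.48429191112518
rotvec [-3.1399 -0.0877  0.001 ]
```

Call:
carry_out(deltas=[-0.055,0,0,0,0,0,-0.111,0,0,0,0,0,-0.111,0,0,0,0,0,-0.111,-0.03,0,0,0,0,-0.111,-0.065,0,0,0,0])

```text
time: 4.78
eef_pos: [0.5088, -0.1168, 0.0888]
tcp_rot: [1.0, 0.027, 0.001, 0.0]
contact_force: [0.2, 0.5, -2.1]
opening: 0.434
finger_force: 40.6
```

Call:
carry_out(deltas=[0,0,0,0,0,0,0,0,0.009,0,0,0,0,0,0.0105,0,0,0,0,0,0.0105,0,0,0])

```text
time: 5.28
eef_pos: [0.5083, -0.1175, 0.0779]
tcp_rot: [1.0, 0.027, 0.0, 0.0]
contact_force: [-0.4, 0.4, -0.1]
opening: 0.431
finger_force: 40.9
```

```bash
python3 -c "
from lc import *
st();look('scene','s2.png')
I=cv2.imread('pics/s2.png')[170:320,260:460];cv2.imwrite('pics/s2c.png',cv2.resize(I,(800,600),interpolation=cv2.INTER_CUBIC))"
```

```text
t 5.275 tcp lane [ 0.0011 -0.0256] [ 0.5083 -0.1175  0.0779] F [-0.3744  0.4191 -0.0955] op 0.4314151516022699 ff 40.92427432537079
rotvec [3.1404 0.0862 0.0005]
```

View pics/s2c.png

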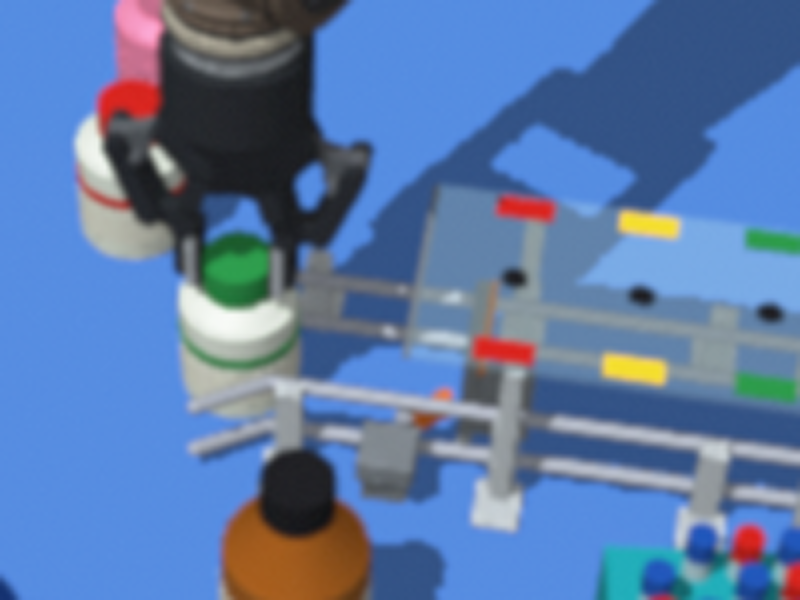

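Green stands in the flare, gripped, and the mouth is clear. The finger linkages stick out along the closing direction, so I'll push with the tool yawed 90° (closing direction across the lane) to keep them off the cover. Release, rise and check joint 6.

Call:
carry_out(deltas=[0,0,0,0,0,0,0,0,0,0,0,0,0,0,0,0,0,0], grip=65)

```text
time: 5.7
eef_pos: [0.508, -0.117, 0.0779]
tcp_rot: [1.0, 0.028, 0.0, 0.0]
contact_force: [-0.5, 0.3, 0.2]
opening: 0.649
finger_force: 0.0
```

Call:
carry_out(deltas=[0,0,-0.04,0,0,0,0,0,-0.08,0,0,0,0,0.05,-0.08,0,0,0,0,0.095,-0.08,0,0,0,0,0.095,-0.08,0,0,0])

```text
time: 6.32
eef_pos: [0.5134, -0.2143, 0.1583]
tcp_rot: [1.0, 0.026, 0.0, 0.001]
contact_force: [-0.7, 0.3, 0.5]
opening: 0.651
finger_force: 0.0
```

```bash
python3 -c "
from lc import *
st();print(ctrl.get_state()['qpos'])"
```

```text
t 6.325 tcp lane [ 0.0007 -0.1226] [ 0.5134 -0.2143  0.1583] F [-0.6658  0.2881  0.5048] op 0.6506579354871757 ff 0.0
rotvec [3.1394 0.0821 0.0014]
[-0.5777  0.0984  1.9343 -0.0004  1.1075  0.941 ]
```

Call:
carry_out(deltas=[0,0,0,0,0,-0.8,0,0,0,0,0,-0.8,0,0,0,0,0,-0.8,0,0,0,0,0,-0.8,0,0,0,0,0,-0.8], grip=0)

```text
time: 6.95
eef_pos: [0.5131, -0.2105, 0.1575]
tcp_rot: [0.909, 0.416, -0.0, -0.0]
contact_force: [-0.2, -0.2, -0.3]
opening: -0.003
finger_force: 0.0
```

Call:
carry_out(deltas=[0,0,0,0,0,-0.77,0,0,0,0,0,-0.77,0,0,0,0,0,-0.77,0,0,0,0,0,-0.77,0,0,0,0,0,-0.77])

```text
time: 7.58
eef_pos: [0.5131, -0.2107, 0.1576]
tcp_rot: [0.687, 0.726, 0.0, -0.0]
contact_force: [-0.9, 0.1, -0.0]
opening: 0.0
finger_force: 0.0
```

Call:
carry_out(deltas=[0,0,0,0,0.7,0,0,0,0,0,0.7,0,0,0,0,0,0.7,0,0,0,0,0,0.7,0,0,0,0,0,0.7,0])

```text
time: 8.2
eef_pos: [0.5126, -0.2123, 0.1559]
tcp_rot: [0.647, 0.681, 0.235, -0.25]
contact_force: [-0.6, -0.1, 0.2]
opening: 0.0
finger_force: 0.0
```

```bash
cat >> lc.py <<'E'
def to(x,y,z,th=None):
    "tool-frame shift to lane target from measured pose"
    s=ctrl.get_state();c,si=np.cos(A),np.sin(A)
    w=np.r_[O+x*np.array([c,si])+y*np.array([-si,c]),z]-s['eef_pos'];Rm=R.from_quat(s['tcp_rot']).as_matrix()
    print('shift',Rm.T@w,'tool axes in lane (cols)\n',np.array([[c,si,0],[-si,c,0],[0,0,1]])@Rm)
E
python3 -c "
from lc import *
st();to(-.003,-.085,.05);to(-.003,-.085,.031);print(ctrl.get_state()['qpos'])
look('side','d2.png')"
```

```text
t 8.2 tcp lane [-0.     -0.1205] [ 0.5126 -0.2123  0.1559] F [-0.5687 -0.0632  0.1945] op 0.000472101687281403 ff 0.0
rotvec [-1.7618 -1.8525 -0.6401]
shift [-0.0413 -0.0027  0.1038] tool axes in lane (cols)
 [[ 0.0067  1.      0.0003]
 [ 0.764  -0.0053  0.6452]
 [ 0.6452 -0.0041 -0.764 ]]
shift [-0.0535 -0.0027  0.1183] tool axes in lane (cols)
 [[ 0.0067  1.      0.0003]
 [ 0.764  -0.0053  0.6452]
 [ 0.6452 -0.0041 -0.764 ]]
[-0.7785  0.3493  1.7576  0.4479  1.5917 -0.9492]
```

View pics/d2.png

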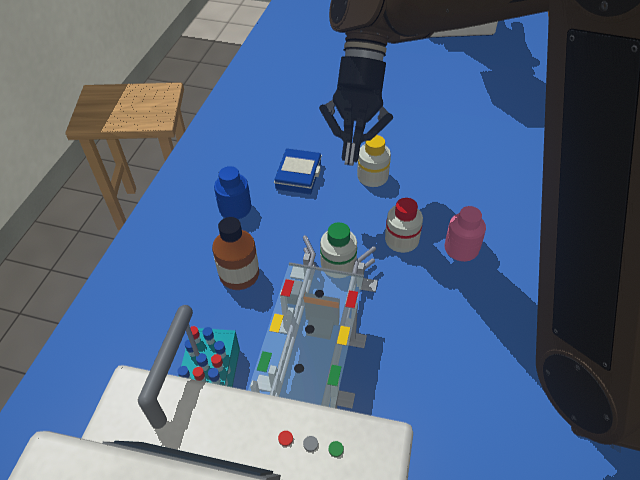

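Tool leans as planned; green stands in the flare. Now lower behind it, then push in stages.

Call:
carry_out(deltas=[0.023,-0.003,0.019,0,0,0,-0.01,-0.003,0.06,0,0,0,-0.035,-0.003,0.09,0,0,0,-0.0535,-0.003,0.118,0,0,0,-0.0535,-0.003,0.118,0,0,0])

```text
time: 8.88
eef_pos: [0.507, -0.1743, 0.0317]
tcp_rot: [0.645, 0.682, 0.235, -0.251]
contact_force: [0.3, 0.1, 0.1]
opening: 0.0
finger_force: 0.0
```

```bash
python3 -c "
from lc import *
st();to(-.003,.04,.031)"
```

```text
t 8.875 tcp lane [-0.0035 -0.0823] [ 0.507  -0.1743  0.0317] F [0.267  0.0999 0.12  ] op 0.00041575849195559314 ff 0.0
rotvec [-1.7562 -1.8554 -0.6388]
shift [0.0929 0.0005 0.0795] tool axes in lane (cols)
 [[ 0.0031  1.     -0.0029]
 [ 0.7634 -0.0005  0.6459]
 [ 0.6459 -0.0043 -0.7634]]
```

Call:
carry_out(deltas=[0.0077,0,0.0065,0,0,0,0.0153,0,0.0129,0,0,0,0.0268,0,0.0226,0,0,0,0.0382,0,0.0323,0,0,0,0.0497,0,0.042,0,0,0])

```text
time: 9.5
eef_pos: [0.5048, -0.1109, 0.0333]
tcp_rot: [0.646, 0.682, 0.236, -0.249]
contact_force: [0.0, -0.8, 0.3]
opening: -0.002
finger_force: 0.6
```

Call:
carry_out(deltas=[0.0115,0,0.0097,0,0,0,0.0229,0,0.0194,0,0,0,0.0344,0,0.029,0,0,0,0.042,0,0.0355,0,0,0,0.042,0,0.0355,0,0,0])

```text
time: 10.12
eef_pos: [0.5015, -0.0561, 0.0329]
tcp_rot: [0.645, 0.682, 0.236, -0.249]
contact_force: [0.1, -1.0, 0.7]
opening: -0.0
finger_force: 0.4
```

```bash
cat >> lc.py <<'E'
def capat(color,z=.095):
    "caps of a colour, seen in scene & side images, placed on plane z"
    for c in('scene','side'):
        p,d=look(c);H=cv2.cvtColor(p,cv2.COLOR_RGB2HSV);h=H[...,0].astype(int)
        m={'g':(h>50)&(h<90),'r':(h<8)|(h>172),'y':(h>20)&(h<33)}[color]&(H[...,1]>90)&(H[...,2]>40)
        M=ctrl.camera_model(c);K=np.array(M['intrinsics']);T=np.linalg.inv(M['extrinsics'])
        n,l,s,ce=cv2.connectedComponentsWithStats(m.astype(np.uint8))
        for i in range(1,n):
            if s[i,4]<25: continue
            u,v=ce[i];r=T[:3,:3]@np.array([(u-K[0,2])/K[0,0],(v-K[1,2])/K[1,1],1]);q=T[:3,3]+r*(z-T[2,3])/r[2]
            L=lane(q)
            if abs(L[0])<.15 and -.3<L[1]<.33:print(c,color,ce[i].round(),'n',s[i,4],s[i,2:4],'lane',L)
E
python3 -c "
from lc import *
st();capat('g',.085)"
```

```text
t 10.125 tcp lane [-0.0022  0.036 ] [ 0.5015 -0.0561  0.0329] F [ 0.1078 -1.0477  0.7128] op -0.00019341565225339106 ff 0.43776528909802437
rotvec [-1.7578 -1.8585 -0.6419]
scene g [453. 230.] n 64 [15  6] lane [-0.0741  0.2482]
scene g [361. 241.] n 66 [ 7 16] lane [-0.0049  0.0625]
scene g [370. 244.] n 154 [12 18] lane [-0.0012  0.0812]
scene g [451. 266.] n 93 [16  8] lane [0.0287 0.2484]
side g [326. 281.] n 436 [24 23] lane [-0.0029  0.0769]
side g [264. 361.] n 197 [15 21] lane [0.0548 0.2338]
side g [334. 375.] n 207 [15 21] lane [-0.0483  0.2336]
```

Bottle is at y≈76 mm (TCP 36 plus 8 plus 32), consistent. Push the remaining 45 mm slowly.

Call:
carry_out(deltas=[0.0076,0,0.0065,0,0,0,0.0153,0,0.0129,0,0,0,0.0229,0,0.0194,0,0,0,0.0306,0,0.0258,0,0,0,0.0345,0,0.0292,0,0,0])

```text
time: 10.85
eef_pos: [0.4992, -0.011, 0.0328]
tcp_rot: [0.646, 0.682, 0.236, -0.249]
contact_force: [0.5, -3.5, 0.9]
opening: -0.001
finger_force: 1.9
```

Call:
carry_out(deltas=[0,0,0,0,0,0])

```text
time: 10.98
eef_pos: [0.499, -0.0109, 0.0328]
tcp_rot: [0.645, 0.682, 0.236, -0.25]
contact_force: [-0.6, -1.1, 1.0]
opening: 0.0
finger_force: 0.7
```

```bash
python3 -c "
from lc import *
st();capat('g',.085);look('side','d3.png');
I=cv2.imread('pics/d3.png')[220:400,220:420];cv2.imwrite('pics/d3c.png',cv2.resize(I,(660,594),interpolation=cv2.INTER_CUBIC))"
```

```text
t 10.975 tcp lane [-0.0021  0.0814] [ 0.499  -0.0109  0.0328] F [-0.6148 -1.1168  1.0203] op 0.0002299552289549755 ff 0.6581863900646567
rotvec [-1.7577 -1.8579 -0.6425]
scene g [453. 230.] n 64 [15  6] lane [-0.0741  0.2482]
scene g [389. 246.] n 218 [17 15] lane [-0.0027  0.1206]
scene g [451. 266.] n 94 [17  8] lane [0.0288 0.2482]
side g [320. 305.] n 485 [24 26] lane [-0.0036  0.1221]
side g [264. 361.] n 197 [15 21] lane [0.0548 0.2338]
side g [334. 375.] n 207 [15 21] lane [-0.0483  0.2336]
```

View pics/d3c.png

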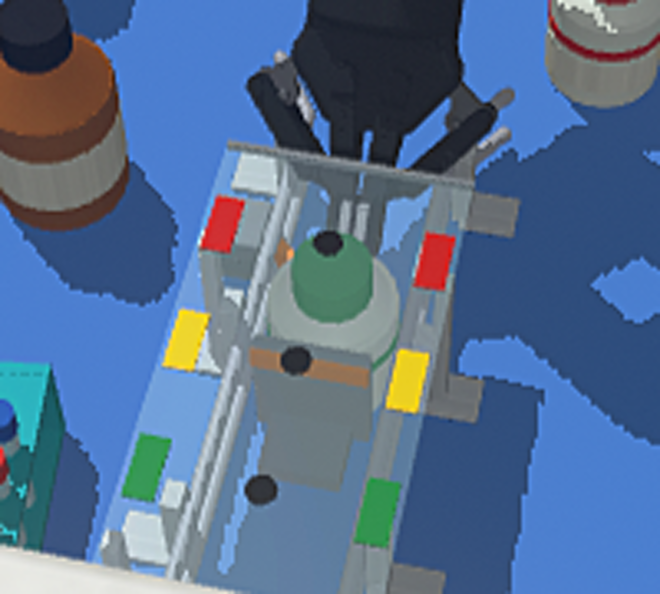

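Call:
carry_out(deltas=[0.0025,0,0.002,0,0,0,0.0025,0,0.002,0,0,0,-0.009,0,-0.0075,0,0,0,-0.017,0,-0.0145,0,0,0,-0.017,0,-0.0145,0,0,0])

```text
time: 11.75
eef_pos: [0.5007, -0.0351, 0.033]
tcp_rot: [0.646, 0.682, 0.236, -0.249]
contact_force: [-0.4, -0.6, -0.3]
opening: 0.0
finger_force: 0.0
```

```bash
python3 -c "
from lc import *
st();capat('g',.085)
to(-.003,-.09,.033);to(-.003,-.12,.17)"
```

```text
t 11.75 tcp lane [-0.0018  0.0571] [ 0.5007 -0.0351  0.033 ] F [-0.4071 -0.6247 -0.2897] op 5.391237291339892e-05 ff 0.0
rotvec [-1.7603 -1.8571 -0.643 ]
scene g [453. 230.] n 63 [15  6] lane [-0.074   0.2484]
scene g [387. 246.] n 218 [17 17] lane [-0.0031  0.1158]
scene g [451. 266.] n 94 [17  8] lane [0.0288 0.2482]
side g [322. 302.] n 477 [24 27] lane [-0.0043  0.1172]
side g [264. 361.] n 197 [15 21] lane [0.0548 0.2338]
side g [334. 375.] n 207 [15 21] lane [-0.0483  0.2336]
shift [-0.113  -0.0005 -0.0955] tool axes in lane (cols)
 [[ 0.0021  1.      0.0013]
 [ 0.7644 -0.0025  0.6447]
 [ 0.6447 -0.0004 -0.7644]]
shift [-0.0476 -0.0005 -0.2196] tool axes in lane (cols)
 [[ 0.0021  1.      0.0013]
 [ 0.7644 -0.0025  0.6447]
 [ 0.6447 -0.0004 -0.7644]]
```

Green is held by the catch: the tool is 24 mm back and the bottle only settled to about 117–118 mm. Retract and go to yellow, keeping the 90° yaw.

Call:
carry_out(deltas=[-0.038,0,-0.032,0,0,0,-0.076,0,-0.064,0,0,0,-0.113,0,-0.0955,0,0,0,-0.073,0,-0.143,0,0,0,-0.029,0,-0.195,0,0,0])

```text
time: 12.48
eef_pos: [0.5079, -0.1816, 0.1573]
tcp_rot: [0.646, 0.681, 0.236, -0.252]
contact_force: [0.6, -0.1, 0.2]
opening: 0.0
finger_force: 0.0
```

Call:
carry_out(deltas=[-0.131,-0.023,-0.11,0,-0.7,0,-0.131,-0.023,-0.11,0,-0.7,0,-0.131,-0.023,-0.11,0,-0.7,0,-0.131,-0.023,-0.11,0,-0.7,0,-0.131,-0.023,-0.11,0,-0.7,0], grip=60)

```text
time: 13.1
eef_pos: [0.4948, -0.3518, 0.1573]
tcp_rot: [0.687, 0.727, 0.001, -0.001]
contact_force: [0.5, -0.1, 0.2]
opening: 0.6
finger_force: 0.0
```

```bash
cat >> lc.py <<'E'
def wcap(color):
    p,d=look('wrist');W=world('wrist',d);H=cv2.cvtColor(p,cv2.COLOR_RGB2HSV);h=H[...,0].astype(int)
    m={'r':(h<8)|(h>172),'y':(h>20)&(h<33)}[color]&(H[...,1]>110)&(W[...,2]>.089)&(W[...,2]<.102)
    Q=W[m];(c,r)=cv2.minEnclosingCircle(Q[:,:2].astype(np.float32));print(m.sum(),Q.mean(0),c,r,'lane',lane(c),lane(Q.mean(0)))
    return lane(c)
E
python3 -c "
from lc import *
st();c=wcap('y');to(c[0],c[1],.077)"
```

```text
t 13.1 tcp lane [-0.0258 -0.2588] [ 0.4948 -0.3518  0.1573] F [ 0.4835 -0.1012  0.1566] op 0.5998137910499627 ff 0.0
rotvec [-2.156  -2.282  -0.0018]
3676 [ 0.4952 -0.3534  0.0956] (0.49517133831977844, -0.35451892018318176) 0.01913246139883995 lane [-0.0256 -0.2615] [-0.0254 -0.2603]
shift [-0.0023  0.0002  0.0803] tool axes in lane (cols)
 [[ 0.0006  1.     -0.0006]
 [ 1.     -0.0006  0.0028]
 [ 0.0028 -0.0006 -1.    ]]
```

Call:
carry_out(deltas=[-0.002,0,0.04,0,0,0,-0.002,0,0.079,0,0,0,-0.002,0,0.079,0,0,0])

```text
time: 13.52
eef_pos: [0.4928, -0.3537, 0.0742]
tcp_rot: [0.688, 0.726, 0.001, -0.005]
contact_force: [-0.3, -0.4, -0.8]
opening: 0.601
finger_force: 0.0
```

Call:
carry_out(deltas=[0,0,0,0,0,0,0,0,0,0,0,0,0,0,0,0,0,0,0,0,-0.006,0,0,0,0,0,-0.012,0,0,0], grip=20)

```text
time: 14.15
eef_pos: [0.4953, -0.3559, 0.0913]
tcp_rot: [0.687, 0.726, 0.0, 0.0]
contact_force: [-0.4, -0.7, -2.1]
opening: 0.43
finger_force: 40.2
```

Call:
carry_out(deltas=[0.055,0.01,0,0,0,0,0.11,0.0245,0,0,0,0,0.165,0.0245,0,0,0,0,0.215,0.0245,0,0,0,0,0.236,0.0245,0,0,0,0])

```text
time: 14.78
eef_pos: [0.5063, -0.1164, 0.0909]
tcp_rot: [0.686, 0.727, 0.0, -0.0]
contact_force: [-0.9, -0.6, -1.8]
opening: 0.431
finger_force: 40.5
```

Call:
carry_out(deltas=[0,0,0,0,0,0,0,0,0.008,0,0,0,0,0,0.012,0,0,0,0,0,0.012,0,0,0])

```text
time: 15.28
eef_pos: [0.507, -0.1202, 0.0791]
tcp_rot: [0.688, 0.726, -0.0, 0.0]
contact_force: [-1.7, 0.5, 2.9]
opening: 0.43
finger_force: 40.9
```

```bash
python3 -c "
from lc import *
st();capat('y',.085)"
```

```text
t 15.275 tcp lane [-0.0004 -0.0282] [ 0.507  -0.1202  0.0791] F [-1.691   0.4768  2.9201] op 0.4304104807342383 ff 40.883681774139404
rotvec [ 2.161   2.28   -0.0007]
scene y [421. 226.] n 64 [14  6] lane [-0.0742  0.1818]
scene y [324. 237.] n 105 [ 7 20] lane [-0.0016 -0.0154]
scene y [319. 260.] n 68 [28  8] lane [ 0.06   -0.0137]
scene y [418. 262.] n 88 [16  7] lane [0.0288 0.1832]
side y [337. 233.] n 455 [21 25] lane [ 0.0003 -0.0253]
side y [338. 258.] n 102 [36 14] lane [-0.0116  0.0277]
side y [276. 322.] n 170 [15 18] lane [0.0549 0.1675]
side y [343. 335.] n 182 [13 19] lane [-0.0482  0.1677]
```

Call:
carry_out(deltas=[0,0,0,0,0,0,0,0,0,0,0,0,0,0,0,0,0,0], grip=60)

```text
time: 15.75
eef_pos: [0.5066, -0.1187, 0.0783]
tcp_rot: [0.687, 0.726, 0.0, -0.0]
contact_force: [-0.1, -0.6, 0.1]
opening: 0.6
finger_force: 0.0
```

Call:
carry_out(deltas=[0,0,-0.04,0,0,0,0,0,-0.08,0,0,0,-0.05,0,-0.08,0,0,0,-0.095,0,-0.08,0,0,0,-0.095,0,-0.08,0,0,0])

```text
time: 16.38
eef_pos: [0.5121, -0.2162, 0.1588]
tcp_rot: [0.689, 0.725, -0.0, 0.001]
contact_force: [0.2, 0.1, 0.1]
opening: 0.6
finger_force: 0.0
```

Call:
carry_out(deltas=[0,0,0,0,0.7,0,0,0,0,0,0.7,0,0,0,0,0,0.7,0,0,0,0,0,0.7,0,0,0,0,0,0.7,0], grip=0)

```text
time: 17.0
eef_pos: [0.5112, -0.2137, 0.1565]
tcp_rot: [0.646, 0.681, 0.235, -0.25]
contact_force: [0.2, 0.2, -0.5]
opening: -0.001
finger_force: 0.0
```

```bash
python3 -c "
from lc import *
st();capat('y',.085);to(-.003,-.088,.032)"
```

```text
t 17.0 tcp lane [-0.0015 -0.1218] [ 0.5112 -0.2137  0.1565] F [ 0.2263  0.1677 -0.5456] op -0.0005084083355141564 ff 0.0
rotvec [-1.7594 -1.8544 -0.6408]
scene y [422. 226.] n 60 [14  6] lane [-0.0738  0.1824]
scene y [319. 238.] n 292 [18 20] lane [ 0.0007 -0.0258]
scene y [319. 260.] n 68 [28  8] lane [ 0.0599 -0.0132]
scene y [418. 262.] n 88 [16  7] lane [0.0288 0.1832]
side y [338. 233.] n 466 [23 25] lane [-0.0005 -0.0255]
side y [338. 258.] n 104 [36 16] lane [-0.0111  0.0276]
side y [276. 322.] n 170 [15 18] lane [0.0549 0.1675]
side y [343. 335.] n 181 [13 19] lane [-0.0482  0.1678]
shift [-0.056  -0.0022  0.1179] tool axes in lane (cols)
 [[ 0.0014  1.      0.0004]
 [ 0.7655 -0.0013  0.6434]
 [ 0.6434 -0.0006 -0.7655]]
```

Call:
carry_out(deltas=[0.023,-0.002,0.019,0,0,0,-0.01,-0.002,0.06,0,0,0,-0.035,-0.002,0.09,0,0,0,-0.056,-0.002,0.118,0,0,0,-0.056,-0.002,0.118,0,0,0])

```text
time: 17.73
eef_pos: [0.5067, -0.1781, 0.0308]
tcp_rot: [0.645, 0.682, 0.235, -0.251]
contact_force: [0.6, -0.3, -0.9]
opening: 0.001
finger_force: 0.0
```

Call:
carry_out(deltas=[0.0077,0,0.0065,0,0,0,0.0153,0,0.0129,0,0,0,0.0268,0,0.0226,0,0,0,0.0382,0,0.0323,0,0,0,0.0497,0,0.042,0,0,0])

```text
time: 18.35
eef_pos: [0.5045, -0.1147, 0.0324]
tcp_rot: [0.646, 0.682, 0.236, -0.249]
contact_force: [0.1, -1.2, 0.5]
opening: 0.001
finger_force: 0.6
```

Call:
carry_out(deltas=[0.0115,0,0.0097,0,0,0,0.0229,0,0.0194,0,0,0,0.0344,0,0.029,0,0,0,0.042,0,0.0355,0,0,0,0.042,0,0.0355,0,0,0])

```text
time: 18.98
eef_pos: [0.5013, -0.06, 0.032]
tcp_rot: [0.645, 0.682, 0.236, -0.249]
contact_force: [-0.1, -1.0, 0.0]
opening: -0.001
finger_force: 0.7
```

```bash
python3 -c "
from lc import *
st();capat('y',.085);capat('g',.085);to(-.003,.084,.032)"
```

```text
t 18.975 tcp lane [-0.0027  0.0322] [ 0.5013 -0.06    0.032 ] F [-0.0911 -1.0036  0.0046] op -0.0012980431329117593 ff 0.7091957610100508
rotvec [-1.758  -1.8585 -0.642 ]
scene y [422. 226.] n 60 [14  6] lane [-0.0738  0.1824]
scene y [360. 243.] n 119 [10 18] lane [-0.0007  0.061 ]
scene y [368. 245.] n 116 [ 9 18] lane [0.0018 0.0787]
scene y [418. 262.] n 97 [17  8] lane [0.0286 0.1822]
scene y [363. 266.] n 57 [28  9] lane [0.0591 0.076 ]
side y [328. 267.] n 45 [16  5] lane [0.0005 0.0487]
side y [326. 280.] n 407 [23 22] lane [-0.0017  0.0756]
side y [276. 322.] n 170 [15 18] lane [0.0549 0.1675]
side y [343. 335.] n 182 [13 19] lane [-0.0482  0.1677]
scene g [453. 230.] n 63 [15  6] lane [-0.074   0.2484]
scene g [396. 247.] n 253 [18 19] lane [-0.0035  0.1353]
scene g [451. 266.] n 94 [17  8] lane [0.0288 0.2482]
side g [318. 311.] n 544 [24 27] lane [-0.0034  0.1348]
side g [264. 361.] n 197 [15 21] lane [0.0548 0.2338]
side g [334. 375.] n 207 [15 21] lane [-0.0483  0.2336]
shift [ 0.04   -0.0003  0.0336] tool axes in lane (cols)
 [[ 0.002   1.      0.0007]
 [ 0.764  -0.002   0.6452]
 [ 0.6452 -0.0008 -0.764 ]]
```

Call:
carry_out(deltas=[0.0085,0,0.0072,0,0,0,0.017,0,0.0143,0,0,0,0.0255,0,0.0215,0,0,0,0.034,0,0.0286,0,0,0,0.039,0,0.0328,0,0,0])

```text
time: 19.8
eef_pos: [0.499, -0.0105, 0.0319]
tcp_rot: [0.646, 0.682, 0.235, -0.248]
contact_force: [0.6, -6.0, -1.1]
opening: -0.0
finger_force: 2.5
```

Call:
carry_out(deltas=[0.0015,0,0.0012,0,0,0,0.0015,0,0.0012,0,0,0,0.0015,0,0.0012,0,0,0,-0.009,0,-0.0075,0,0,0,-0.017,0,-0.0145,0,0,0])

```text
time: 20.42
eef_pos: [0.4996, -0.0324, 0.0322]
tcp_rot: [0.646, 0.682, 0.236, -0.25]
contact_force: [0.7, -0.2, 0.7]
opening: -0.004
finger_force: 0.0
```

```bash
python3 -c "
from lc import *
st();capat('y',.085);capat('g',.085)"
```

```text
t 20.425 tcp lane [-0.0028  0.0599] [ 0.4996 -0.0324  0.0322] F [ 0.7363 -0.18    0.6701] op -0.0035207044958849806 ff 0.0
rotvec [-1.7578 -1.8568 -0.6426]
scene y [422. 226.] n 60 [14  6] lane [-0.0738  0.1824]
scene y [387. 247.] n 220 [17 16] lane [-0.0008  0.1168]
scene y [418. 262.] n 97 [16  8] lane [0.0282 0.183 ]
scene y [376. 267.] n 30 [13  9] lane [0.0576 0.1018]
side y [320. 303.] n 472 [24 27] lane [-0.0027  0.1189]
side y [276. 322.] n 170 [15 18] lane [0.0549 0.1675]
side y [343. 335.] n 182 [13 19] lane [-0.0482  0.1677]
scene g [453. 230.] n 64 [15  6] lane [-0.0741  0.2482]
scene g [418. 250.] n 220 [18 16] lane [-0.0032  0.1807]
scene g [451. 266.] n 95 [17  8] lane [0.0289 0.2482]
side g [312. 338.] n 515 [26 29] lane [-0.0044  0.1822]
side g [264. 361.] n 197 [15 21] lane [0.0548 0.2338]
side g [334. 375.] n 207 [15 21] lane [-0.0483  0.2336]
```

Yellow is held at about 118 mm, green behind it at about 181 mm. Now red.

Call:
carry_out(deltas=[-0.038,0,-0.032,0,0,0,-0.076,0,-0.064,0,0,0,-0.115,0,-0.097,0,0,0,-0.075,0,-0.145,0,0,0,-0.031,0,-0.197,0,0,0])

```text
time: 21.25
eef_pos: [0.5074, -0.1825, 0.1568]
tcp_rot: [0.646, 0.681, 0.236, -0.252]
contact_force: [0.9, -0.7, 1.1]
opening: -0.002
finger_force: 0.0
```

Call:
carry_out(deltas=[-0.012,-0.104,-0.01,0,-0.7,0,-0.012,-0.104,-0.01,0,-0.7,0,-0.012,-0.104,-0.01,0,-0.7,0,-0.012,-0.104,-0.01,0,-0.7,0,-0.012,-0.104,-0.01,0,-0.7,0], grip=58)

```text
time: 21.88
eef_pos: [0.4048, -0.2019, 0.1572]
tcp_rot: [0.686, 0.727, 0.001, -0.0]
contact_force: [-0.0, -0.4, -0.2]
opening: 0.579
finger_force: 0.0
```

```bash
python3 -c "
from lc import *
st();c=wcap('r');to(c[0],c[1],.078);capat('r',.085)"
```

```text
t 21.875 tcp lane [-0.1071 -0.104 ] [ 0.4048 -0.2019  0.1572] F [-0.0407 -0.4102 -0.1664] op 0.5793518079871911 ff 0.0
rotvec [-2.1555 -2.2841 -0.0016]
3665 [ 0.4058 -0.2025  0.0957] (0.40580177307128906, -0.20370112359523773) 0.018937479704618454 lane [-0.1062 -0.1058] [-0.1061 -0.1047]
shift [-0.0011  0.0007  0.0792] tool axes in lane (cols)
 [[ 0.0002  1.     -0.    ]
 [ 1.     -0.0002  0.0021]
 [ 0.0021 -0.     -1.    ]]
scene r [293. 198.] n 257 [17 19] lane [-0.107  -0.1042]
scene r [293. 220.] n 47 [25  6] lane [-0.041  -0.0897]
scene r [391. 222.] n 49 [13  5] lane [-0.0733  0.1175]
scene r [385. 257.] n 80 [16  7] lane [0.0293 0.1171]
scene r [446. 306.] n 47 [7 9] lane [0.129  0.2437]
scene r [460. 315.] n 64 [ 8 10] lane [0.1462 0.2688]
side r [406. 209.] n 419 [23 24] lane [-0.1066 -0.1044]
side r [403. 234.] n 101 [35 14] lane [-0.1093 -0.046 ]
side r [250. 257.] n 91 [11 18] lane [0.1307 0.0559]
side r [241. 283.] n 163 [39 20] lane [0.1288 0.1082]
side r [287. 288.] n 152 [13 18] lane [0.055  0.1022]
side r [351. 299.] n 156 [13 18] lane [-0.0481  0.1017]
side r [216. 360.] n 121 [12 14] lane [0.1221 0.247 ]
side r [198. 373.] n 121 [12 14] lane [0.1408 0.2716]
```

Call:
carry_out(deltas=[-0.001,0.001,0.04,0,0,0,-0.001,0.001,0.078,0,0,0,-0.001,0.001,0.078,0,0,0])

```text
time: 22.4
eef_pos: [0.404, -0.2038, 0.0759]
tcp_rot: [0.688, 0.726, -0.0, -0.005]
contact_force: [0.2, 0.1, 0.3]
opening: 0.577
finger_force: 0.0
```

Call:
carry_out(deltas=[0,0,0,0,0,0,0,0,0,0,0,0,0,0,0,0,0,0,0,0,-0.006,0,0,0,0,0,-0.012,0,0,0], grip=20)

```text
time: 23.02
eef_pos: [0.4063, -0.2049, 0.0919]
tcp_rot: [0.687, 0.726, 0.0, 0.0]
contact_force: [-0.3, 0.3, -2.9]
opening: 0.43
finger_force: 40.3
```

Call:
carry_out(deltas=[0,0.055,0,0,0,0,0,0.1055,0,0,0,0,0,0.1055,0,0,0,0,0.045,0.1055,0,0,0,0,0.079,0.1055,0,0,0,0])

```text
time: 23.65
eef_pos: [0.5062, -0.119, 0.0911]
tcp_rot: [0.688, 0.726, -0.0, -0.001]
contact_force: [0.4, 0.4, -2.6]
opening: 0.431
finger_force: 41.3
```

Call:
carry_out(deltas=[0,0,0,0,0,0,0,0,0.008,0,0,0,0,0,0.0115,0,0,0,0,0,0.0115,0,0,0])

```text
time: 24.15
eef_pos: [0.5072, -0.121, 0.0796]
tcp_rot: [0.688, 0.726, -0.0, 0.0]
contact_force: [-0.2, 0.1, -2.6]
opening: 0.429
finger_force: 41.3
```

```bash
python3 -c "
from lc import *
st();capat('r',.085)"
```

```text
t 24.15 tcp lane [-0.0002 -0.029 ] [ 0.5072 -0.121   0.0796] F [-0.2141  0.122  -2.6067] op 0.4287229373954822 ff 41.31040155887604
rotvec [ 2.1609  2.2803 -0.0001]
scene r [391. 222.] n 67 [15  7] lane [-0.0736  0.1171]
scene r [323. 237.] n 103 [ 8 19] lane [-0.0016 -0.0159]
scene r [385. 257.] n 81 [16  7] lane [0.0292 0.1171]
scene r [318. 260.] n 47 [26  7] lane [ 0.0615 -0.0148]
scene r [446. 306.] n 48 [8 9] lane [0.1289 0.2439]
scene r [460. 315.] n 64 [ 8 10] lane [0.1462 0.2688]
side r [337. 233.] n 442 [21 25] lane [ 0.0005 -0.0259]
side r [249. 257.] n 85 [10 17] lane [0.1308 0.0564]
side r [337. 258.] n 102 [36 14] lane [-0.0111  0.0276]
side r [241. 283.] n 159 [39 17] lane [0.1289 0.1085]
side r [287. 288.] n 152 [13 18] lane [0.055  0.1022]
side r [351. 299.] n 156 [13 18] lane [-0.0481  0.1017]
side r [216. 360.] n 120 [12 14] lane [0.1221 0.2471]
side r [198. 373.] n 121 [12 14] lane [0.1408 0.2716]
```

Call:
carry_out(deltas=[0,0,0.0015,0,0,0,0,0,0.0015,0,0,0])

```text
time: 24.5
eef_pos: [0.5075, -0.1209, 0.0795]
tcp_rot: [0.687, 0.726, -0.0, 0.0]
contact_force: [-2.8, -0.4, 4.5]
opening: 0.432
finger_force: 42.0
```

Call:
carry_out(deltas=[0,0,0,0,0,0,0,0,0,0,0,0,0,0,0,0,0,0], grip=60)

```text
time: 24.88
eef_pos: [0.5073, -0.1201, 0.0781]
tcp_rot: [0.687, 0.726, 0.0, 0.0]
contact_force: [0.1, -0.1, 0.1]
opening: 0.598
finger_force: 0.0
```

Call:
carry_out(deltas=[0,0,-0.04,0,0,0,0,0,-0.08,0,0,0,-0.05,0,-0.08,0,0,0,-0.095,0,-0.08,0,0,0,-0.095,0,-0.08,0,0,0])

```text
time: 25.5
eef_pos: [0.5126, -0.2176, 0.1584]
tcp_rot: [0.689, 0.725, -0.0, 0.001]
contact_force: [-0.4, 0.1, -1.0]
opening: 0.602
finger_force: 0.0
```

Call:
carry_out(deltas=[0,0,0,0,0.7,0,0,0,0,0,0.7,0,0,0,0,0,0.7,0,0,0,0,0,0.7,0,0,0,0,0,0.7,0], grip=0)

```text
time: 26.12
eef_pos: [0.5118, -0.2151, 0.1561]
tcp_rot: [0.646, 0.681, 0.235, -0.25]
contact_force: [-0.7, -0.9, -0.8]
opening: -0.001
finger_force: 0.0
```

```bash
python3 -c "
from lc import *
st();to(-.003,-.088,.032);capat('r',.085)"|head -12
```

```text
t 26.125 tcp lane [-0.001  -0.1232] [ 0.5118 -0.2151  0.1561] F [-0.741  -0.8616 -0.8355] op -0.0009840152850098744 ff 0.0
rotvec [-1.7594 -1.8543 -0.6407]
shift [-0.0533 -0.0017  0.1175] tool axes in lane (cols)
 [[ 0.0046  1.     -0.0002]
 [ 0.7637 -0.0034  0.6456]
 [ 0.6455 -0.0031 -0.7637]]
scene r [391. 222.] n 49 [13  5] lane [-0.0733  0.1175]
scene r [318. 238.] n 276 [18 19] lane [ 0.001  -0.0263]
scene r [385. 257.] n 80 [16  7] lane [0.0293 0.1171]
scene r [318. 260.] n 47 [26  7] lane [ 0.0615 -0.0148]
scene r [446. 306.] n 48 [8 9] lane [0.1289 0.2439]
scene r [459. 315.] n 64 [ 8 10] lane [0.146  0.2687]
```

Call:
carry_out(deltas=[0.023,-0.002,0.019,0,0,0,-0.01,-0.002,0.06,0,0,0,-0.035,-0.002,0.09,0,0,0,-0.055,-0.002,0.118,0,0,0,-0.055,-0.002,0.118,0,0,0])

```text
time: 26.85
eef_pos: [0.5073, -0.1787, 0.0312]
tcp_rot: [0.645, 0.682, 0.235, -0.251]
contact_force: [-0.4, 0.2, 0.6]
opening: -0.002
finger_force: 0.0
```

Call:
carry_out(deltas=[0.0077,0,0.0065,0,0,0,0.0153,0,0.0129,0,0,0,0.0268,0,0.0226,0,0,0,0.0382,0,0.0323,0,0,0,0.0497,0,0.042,0,0,0])

```text
time: 27.48
eef_pos: [0.5051, -0.1153, 0.0328]
tcp_rot: [0.646, 0.682, 0.236, -0.249]
contact_force: [0.5, -1.9, 1.4]
opening: 0.0
finger_force: 0.8
```

Call:
carry_out(deltas=[0.0115,0,0.0097,0,0,0,0.0229,0,0.0194,0,0,0,0.0344,0,0.029,0,0,0,0.042,0,0.0355,0,0,0,0.042,0,0.0355,0,0,0])

```text
time: 28.1
eef_pos: [0.5023, -0.0612, 0.0323]
tcp_rot: [0.646, 0.683, 0.235, -0.248]
contact_force: [0.7, -2.8, 0.9]
opening: -0.002
finger_force: 1.5
```

```bash
python3 -c "
from lc import *
st();to(-.003,.081,.032)"
```

```text
t 28.1 tcp lane [-0.0017  0.0309] [ 0.5023 -0.0612  0.0323] F [ 0.6558 -2.7993  0.9455] op -0.002326141830001088 ff 1.4933866448700428
rotvec [-1.7599 -1.8603 -0.6417]
shift [ 0.0381 -0.0014  0.0324] tool axes in lane (cols)
 [[ 0.0008  1.      0.0019]
 [ 0.766  -0.0019  0.6429]
 [ 0.6429  0.0009 -0.766 ]]
```

Window for the last bottle is TCP y ≈ 79–84 mm. Go to 80 and check.

Call:
carry_out(deltas=[0.0085,0,0.0072,0,0,0,0.017,0,0.0143,0,0,0,0.0255,0,0.0215,0,0,0,0.034,0,0.0286,0,0,0,0.038,0,0.032,0,0,0])

```text
time: 28.72
eef_pos: [0.4998, -0.0127, 0.0323]
tcp_rot: [0.646, 0.683, 0.235, -0.247]
contact_force: [1.3, -8.1, 2.4]
opening: -0.001
finger_force: 3.9
```

Call:
carry_out(deltas=[0,0,0,0,0,0,0,0,0,0,0,0])

```text
time: 28.98
eef_pos: [0.4997, -0.0122, 0.0323]
tcp_rot: [0.646, 0.682, 0.236, -0.248]
contact_force: [0.7, -5.6, 0.4]
opening: 0.001
finger_force: 2.4
```

```bash
python3 -c "
from lc import *
st();capat('r',.085);capat('g',.085)" | grep -v '0.1[234]..  0.2'; python3 -c "
from lc import *
for k in range(2):
    p,d=look('scene','s9.png')
I=cv2.imread('pics/s9.png')[200:320,310:470];cv2.imwrite('pics/s9c.png',cv2.resize(I,(800,600),interpolation=cv2.INTER_CUBIC))"
```

```text
t 28.975 tcp lane [-0.0015  0.08  ] [ 0.4997 -0.0122  0.0323] F [ 0.659  -5.6299  0.4421] op 0.0007850183478026673 ff 2.4287223257124424
rotvec [-1.7605 -1.8591 -0.6424]
scene r [391. 222.] n 63 [14  6] lane [-0.0737  0.1163]
scene r [387. 250.] n 309 [19 22] lane [0.0084 0.1187]
scene r [446. 306.] n 48 [8 9] lane [0.1289 0.2439]
scene r [460. 315.] n 65 [ 8 10] lane [0.146  0.2688]
side r [250. 257.] n 90 [12 18] lane [0.1308 0.0556]
side r [241. 283.] n 156 [38 17] lane [0.1291 0.1087]
side r [287. 288.] n 152 [13 18] lane [0.055  0.1022]
side r [320. 304.] n 467 [24 27] lane [-0.0024  0.1207]
side r [351. 299.] n 157 [13 18] lane [-0.0481  0.1018]
side r [216. 360.] n 121 [12 14] lane [0.1221 0.247 ]
side r [198. 373.] n 120 [12 14] lane [0.1408 0.2716]
scene g [453. 230.] n 64 [15  6] lane [-0.0741  0.2482]
scene g [451. 258.] n 330 [18 24] lane [0.0062 0.247 ]
side g [264. 361.] n 197 [15 21] lane [0.0548 0.2338]
side g [301. 377.] n 504 [27 30] lane [-0.0033  0.247 ]
side g [334. 375.] n 207 [15 21] lane [-0.0483  0.2336]
```

View pics/s9c.png

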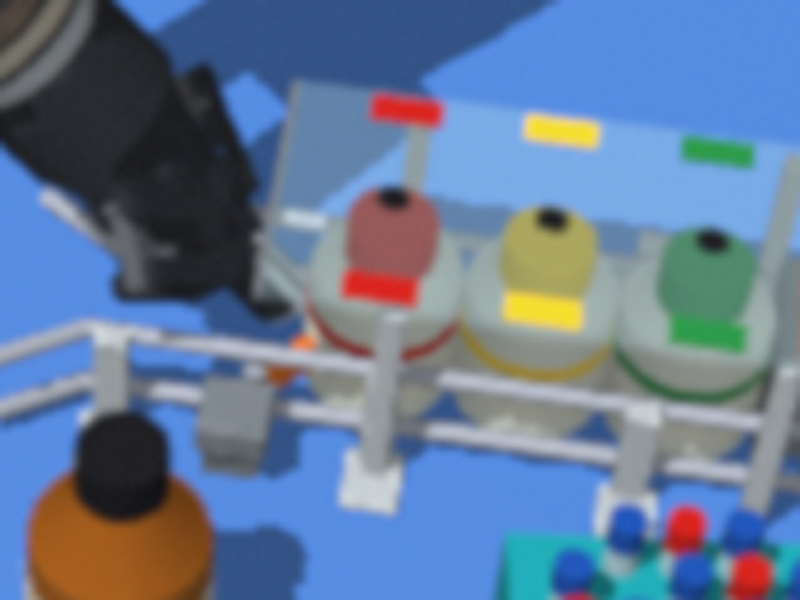

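All three are in file and the orange catch (290,355 in the crop) points into the lane behind red. Nudge 1.5 mm more for certainty, then back off.

Call:
carry_out(deltas=[0.0011,0,0.001,0,0,0,0.0011,0,0.001,0,0,0,-0.004,0,-0.0034,0,0,0,-0.01,0,-0.0084,0,0,0,-0.017,0,-0.0145,0,0,0])

```text
time: 29.9
eef_pos: [0.4999, -0.0339, 0.0321]
tcp_rot: [0.646, 0.682, 0.236, -0.25]
contact_force: [-0.5, 0.1, -0.5]
opening: 0.002
finger_force: 0.0
```

```bash
python3 -c "
from lc import *
st();capat('r',.085);capat('y',.085);capat('g',.085)" | grep -v '0.1[234]..  0.2'
```

```text
t 29.9 tcp lane [-0.0026  0.0584] [ 0.4999 -0.0339  0.0321] F [-0.5137  0.1327 -0.5315] op 0.00161974612119529 ff 0.0
rotvec [-1.7575 -1.857  -0.6417]
scene r [390. 222.] n 55 [14  6] lane [-0.0732  0.1161]
scene r [386. 250.] n 306 [18 22] lane [0.0085 0.1169]
scene r [446. 306.] n 48 [8 9] lane [0.1289 0.2439]
scene r [459. 315.] n 64 [ 8 10] lane [0.146  0.2687]
side r [250. 257.] n 88 [10 17] lane [0.1307 0.0563]
side r [241. 283.] n 159 [39 17] lane [0.1289 0.1085]
side r [287. 288.] n 152 [13 18] lane [0.055  0.1022]
side r [321. 303.] n 464 [24 26] lane [-0.0031  0.1183]
side r [351. 299.] n 156 [13 18] lane [-0.0481  0.1017]
side r [216. 360.] n 120 [12 14] lane [0.1221 0.2471]
side r [198. 373.] n 121 [12 14] lane [0.1408 0.2716]
scene y [422. 226.] n 60 [14  6] lane [-0.0738  0.1824]
scene y [418. 254.] n 332 [17 24] lane [0.0077 0.1809]
scene y [414. 272.] n 65 [29 10] lane [0.0571 0.1777]
side y [276. 322.] n 170 [15 18] lane [0.0549 0.1675]
side y [312. 338.] n 528 [26 29] lane [-0.0043  0.182 ]
side y [343. 335.] n 182 [13 19] lane [-0.0482  0.1677]
side y [325. 364.] n 25 [14 12] lane [-0.0321  0.2191]
scene g [453. 230.] n 63 [15  6] lane [-0.074   0.2484]
scene g [450. 258.] n 332 [19 24] lane [0.0059 0.2451]
side g [264. 361.] n 197 [15 21] lane [0.0548 0.2338]
side g [301. 375.] n 508 [27 30] lane [-0.0034  0.2442]
side g [334. 375.] n 207 [15 21] lane [-0.0483  0.2336]
```

The row holds at about 118/182/245 mm with the tool 20 mm away. Withdraw clear and hand in.

Call:
carry_out(deltas=[-0.038,0,-0.032,0,0,0,-0.076,0,-0.064,0,0,0,-0.115,0,-0.097,0,0,0,-0.075,0,-0.145,0,0,0,-0.031,0,-0.197,0,0,0])

```text
time: 30.82
eef_pos: [0.5081, -0.1845, 0.1571]
tcp_rot: [0.646, 0.681, 0.236, -0.251]
contact_force: [0.7, 0.1, 0.6]
opening: -0.002
finger_force: 0.0
```

Call:
carry_out(deltas=[0,0,0,0,0,0,0,0,0,0,0,0,0,0,0,0,0,0,0,0,0,0,0,0])

```text
time: 31.32
eef_pos: [0.5081, -0.1837, 0.156]
tcp_rot: [0.646, 0.682, 0.236, -0.251]
contact_force: [0.0, -0.5, 0.5]
opening: -0.003
finger_force: 0.0
```

```bash
python3 -c "
from lc import *
st();capat('r',.085);print(ctrl.sign_off())" | grep -v '0.1[234]..  0.2'
```

```text
t 31.325 tcp lane [-0.003  -0.0917] [ 0.5081 -0.1837  0.156 ] F [ 0.0031 -0.4986  0.4871] op -0.0031519089183748897 ff 0.0
rotvec [-1.7574 -1.8556 -0.6414]
scene r [391. 222.] n 49 [13  5] lane [-0.0733  0.1175]
scene r [386. 250.] n 305 [18 22] lane [0.0086 0.1169]
scene r [446. 306.] n 46 [7 9] lane [0.1289 0.2436]
scene r [460. 315.] n 64 [ 8 10] lane [0.1462 0.2688]
side r [250. 257.] n 92 [12 18] lane [0.1306 0.0558]
side r [240. 263.] n 41 [10  9] lane [0.1435 0.0703]
side r [241. 283.] n 161 [39 20] lane [0.1286 0.1078]
side r [287. 288.] n 152 [13 18] lane [0.055  0.1022]
side r [321. 303.] n 461 [24 26] lane [-0.0033  0.1183]
side r [351. 299.] n 156 [13 18] lane [-0.0481  0.1017]
side r [216. 360.] n 120 [12 14] lane [0.1221 0.2471]
side r [198. 373.] n 121 [12 14] lane [0.1407 0.2717]
the job is handed in; nothing more can be done
None
```

All three bottles are in the lane in order (green deepest, then yellow, then red), held by the catch at about 245, 182 and 118 mm with the arm clear; I handed the job in at 31 s, and no verdict came back.

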